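# Set the rotation stage to the red line and clamp it

## Task

Push the blue finger post round with a fingertip, either way, until the black index mark on the silver dial lines up with the red line of the scale, and leave the dial there at rest. Then push the orange clamp lever right over to its stop, clockwise as seen from above, without disturbing the setting. Only push: do not take the blue post or the orange knob between the fingers, leave the bottle, jar, screwdriver and lens mount where they stand, and finish clear of everything.

Things in the scene. Friction and masses are not known exactly. Their poses are not given: they have to be found in the camera images.
- stage: Fixed silver perforated plate, 240 (x) x 360 (y) x 12 mm, that carries the dial and the clamp lever; origin at the centre of its underside, on the table. x points away from the robot at yaw 0, y to the robot's left. Dial axis at (0, -60) mm, lever pivot at (0, 105) mm in its frame. Its position and yaw vary.
- dial_centre (a point): Point on the dial's vertical axis, at the height of its upper face (32 mm above the table). The dial is a silver disc, 140 mm across, 6 mm thick, with a flat green glass window in the middle; it turns on a black ring plate 184 mm across (upper face 26 mm above the table) with white lines every 10 degrees and one red line.
- index_mark (a point): Outer end of the black index line (40 mm long, 4.5 mm wide) on the dial, at the dial's rim, 70 mm from the axis. Turns with the dial.
- red_line (a point): Inner end of the wide red scale line (20 mm long, 4.5 mm wide, radial) on the black ring, 70 mm from the dial's axis, just outside the dial's rim; a red flag marks the ring's side below it. It lies anywhere round the dial, at least 20 degrees from the index mark at the start, and does not move. The index mark lines up when its point coincides with this one.
- finger_post (a point): Centre (half-way up) of the upright blue post on the dial: diameter 16 mm, 32 mm tall, standing on the dial's upper face, from 32 to 64 mm above the table, 55 mm from the axis, exactly opposite the index mark. Pushed sideways it turns the dial; about 1.5 N along its circle is enough, and the dial stays where it is left.
- dial (a joint): Angle of the dial in rad, growing counter-clockwise seen from above; 0 when the index mark points along the plate's +x. No stop within a full turn either way (range -6.5 to 6.5).
- lever_pivot (a point): Point on the vertical pivot axis of the clamp lever, 30 mm above the table, on the same plate, 165 mm to the left (plate's +y) of the dial's axis. The pivot boss is 30 mm across and reaches 39 mm above the table.
- lever_knob (a point): Centre (half-way up) of the upright orange knob at the end of the clamp lever's arm: 16 mm across, from 24 to 60 mm above the table, 65 mm from the pivot. The arm is a flat orange bar 12 mm wide, 26 to 34 mm above the table. The knob swings level round the plate's left (+y) side, from nearer the robot (open) to farther away (clamped).
- clamp_lever (a joint): Angle of the clamp lever in rad, growing clockwise seen from above: 0 open, 1.2 at the stop (clamped). Starts between 0 and 0.2. At 0 the knob lies at 0.6 rad counter-clockwise of the plate's +y seen from the pivot, at 1.2 at 0.6 rad clockwise of it. About 1.5 N at the knob moves it; it stays where it is left.
- bottle: Bystander: small amber bottle, 38 mm across, 80 mm tall, loose on the table to the right of the plate. Origin at the centre of its underside.
- lens_mount: Bystander: round black lens holder (42 mm across) on a foot 40 mm across, 61 mm tall, loose on the plate's far left corner. Origin at the centre of its underside.
- screwdriver: Bystander: red-handled screwdriver, 150 mm long, loose on the table to the left of the plate. Origin at its underside, its x axis along its length.
- jar: Bystander: small clear jar with black cap, 48 mm across, 45 mm tall, loose on the table beyond the plate. Origin at the centre of its underside.

How it is judged:
By the outcome, as a careful person would: the job done as asked, in the order asked, and still so for the second after the job is handed in, with the robot touching nothing.
It also fails if it takes over 69 s, if anything falls off the work surface, if the arm or the gripper's body presses on something with over 40 N, if the wrist force passes 120 N, or if a joint passes its speed limit or range.

## Robot

A 6-joint arm with a two-finger parallel gripper is mounted at the origin on the work surface. World frame = base frame: x ahead of the robot, y to its left, z up, the work surface at z = 0. Lengths are in m, angles in rad, forces in N, time in s.
With the tool pointing down it reaches from about 0.3 to 0.75 m from the base axis. Payload 8.5 kg.
Tool frame: the origin (TCP) lies midway between the tips of the shut fingers; the grasp point (between the pads) lies 19 mm behind it; z points along the fingers, x is the direction in which the jaws open and shut, and the axes are right-handed (so a half turn about z gives the same grasp; the last joint's range is limited). The gripper opens to 85 mm and grips with 20 to 120 N. Pads are 22 mm wide; open, the fingers measure 114 mm over their backs; the gripper's body (76 mm by 85 mm) begins 54 mm behind the grasp point. The pads swing forward as they close: fully open they stand 13 mm farther back than shut.
Start: joints at [-1.433, 0.381, 1.297, -0, 1.464, -0.215], TCP at [0.19, -0.516, 0.231] pointing down, gripper open.
Joint ranges: [-3.11, 3.11], [-0.89, 2.33], [0.22, 2.48], [-1.42, 4.56], [0.17, 2.85], [-2.88, 2.88]. Speed limits (rad/s): [2.39, 2.39, 3.14, 3.14, 3.14, 3.14].

## Interface

Orientations are given as a unit quaternion [w, x, y, z].
In Python, from station import bot gives the robot as it stands. The module is installed in compiled form; this text tells all that it offers.
- The arm moves only by the tool move_arm, never from a script. Its argument "steps" is a list of rows, each a list of 3 entries, a list of its own where there are three numbers: the finger opening in mm, from 0 to 85.4, then the shift along the tool's x, y, z in mm, then the turn, a rotation vector about the tool's x, y, z in degrees. In form: [[gripper, [dx, dy, dz], [rx, ry, rz]], ...]. A call has 1 to 8 rows; each row is the pose to reach, as a shift and turn from the pose commanded when the call began, along the tool's axes at that moment; what a row does not reach only later rows make up. A row lasts 1/8 s, in which the tool goes at most 62.5 mm and 10.7 degrees, less where a joint would pass 70% of its speed; a pose out of reach is approached as far as the arm can. A call with a gripper value outside its range is refused whole. The fingers move at their own pace and stop on an object; "force" is the grip in N (left out, the last holds). Time passes only in rows, so rows that repeat a pose let the fingers close. It gives the time, the measured TCP pose, the force and the opening at its end, in the units of the state.
- bot.get_obs(): the state, without advancing time (a new reading comes with each control period).
- bot.read_camera(name): name is "scene" or "side" or "wrist"; returns (picture, depth): 384x512x3 uint8, blue, green, red; 384x512 float32, m along the optical axis (not along the pixel's ray), 0 where there is no reading.
- bot.camera_params(name): a dict with "fx", "fy", "cx", "cy" (pixels), "k1" (the pictures are not rectified: a ray, as slopes to the right and down, at radius r is drawn at 1 + k1 r^2 times it, then the intrinsics apply), "cam_to_world" (4x4, takes a point from camera to world coordinates). Camera axes: x right, y up, looking along -z (the intrinsics and any distortion apply to the point x, -y, -z); pixel columns grow to the right and rows downward; lengths in m; the calibration is good to about 2 mm. A picture is of the moment at which its call begins: read the wrist's pose just before it. camera_params takes no time and is no camera call; for the wrist camera it gives the pose at the moment of the call.
- bot.hand_in(): hands the job in, once; it reports no verdict.
Trained networks look in the newest picture that a camera, given by its name, has taken for a name from the list of things; names that differ only in an ending like _2 or _b are one class to them, and where a whole thing is asked for, a point or a joint stands for the part that bears it (a point fixed in the world has none). Each returns a list of dicts, best first, with "p" (0 to 1); they miss things now and then, are a little off and sometimes report something else, mostly with a low value. They report only what shows in the picture. A call takes as long as a camera call.
- bot.search_frame(target, camera): "pixel" ([column, row] in pixels, amid what is visible of it).
The state is a dict: "time_s": time; "q": joint angles; "qd": joint speeds; "joint_efforts": joint torques, N m; "position": TCP position; "eef_rot": TCP orientation; "force": force on the tool from outside, world axes, zero at the start; "torque": the same for the moment, N m; "width": opening from 0.0 (shut) to 1.0 (fully open).
Only numpy, scipy, OpenCV 4.12 (cv2) and the standard library are available. Lean on these libraries where they do the work, as an engineer would, in place of code of your own. Each camera call takes 0.05 s, during which the arm holds its last target. There are 200 camera calls.

## Working session

There is one attempt and no reset: what is moved stays moved. The work goes in short steps, Python scripts to look and compute and a tool call to move; the robot and the scene stay as the last step left them, time stands still between calls to the robot, and variables do not carry over. Pictures are saved under pics/ and viewed, about 8 in all and at most 12, crops included, and the job is handed in when it is done.

Besides the shell and the picture viewer there is one more tool, called after ">>>" by a JSON object that holds its "method" and its "body". move_arm: Moves the arm, as the interface text tells. Its arguments: {"type":"object","properties":{"steps":{"type":"array"},"force":{"type":"number"}},"required":["steps"]}

```bash
mkdir -p pics; cat > h.py <<'E'
import numpy as np, cv2
from station import bot
def params(n):
    p=bot.camera_params(n); return p,np.array(p["cam_to_world"])
def ray(n,px,P=None):
    p,T=P or params(n)
    d=np.array([(px[0]-p["cx"])/p["fx"],(px[1]-p["cy"])/p["fy"]]); u=d.copy()
    for _ in range(20): u=d/(1+p["k1"]*(u@u))
    return T[:3,3],T[:3,:3]@np.array([u[0],-u[1],-1.])
def onz(n,px,z,P=None):
    o,r=ray(n,px,P); return o+r*(z-o[2])/r[2]
def proj(n,X,P=None):
    p,T=P or params(n)
    c=np.linalg.inv(T)@np.append(X,1); u=np.array([c[0],-c[1]])/-c[2]
    u=u*(1+p["k1"]*(u@u)); return np.array([u[0]*p["fx"]+p["cx"],u[1]*p["fy"]+p["cy"]])
E
python3 - <<'E'
from h import *
o=bot.get_obs(); print({k:np.round(v,3) for k,v in o.items()})
ims=[]
Z=dict(dial_centre=.032,index_mark=.032,red_line=.026,finger_post=.048,lever_pivot=.039,lever_knob=.042,stage=.012,bottle=.04,jar=.03,lens_mount=.05,screwdriver=.01)
for n in("scene","side"):
    im,d=bot.read_camera(n); ims.append(im); cv2.imwrite(f"pics/{n}0.png",im)
    np.save(f"{n}0.npy",d)
    print(n,np.round(params(n)[1][:3,3],3))
    for t in Z:
        r=bot.search_frame(t,n)[:2]
        print(t,[(np.round(a["pixel"]),round(a["p"],2),np.round(onz(n,a["pixel"],Z[t])[:2],3)) for a in r])
E
```

```text
{'time_s': np.float64(0.0), 'q': array([-1.433,  0.381,  1.298,  0.   ,  1.464, -0.215]), 'qd': array([-0.   ,  0.001,  0.001,  0.001, -0.001,  0.001]), 'joint_efforts': array([ 2.0000e-03, -4.4846e+01, -2.3127e+01, -0.0000e+00,  5.0000e-03,
       -0.0000e+00]), 'position': array([ 0.19 , -0.516,  0.231]), 'eef_rot': array([-0.001,  0.82 , -0.572, -0.   ]), 'force': array([0.325, 0.645, 0.547]), 'torque': array([-0.033,  0.054,  0.001]), 'width': np.float64(1.004)}
scene [1.044 0.414 0.784]
dial_centre [(array([249., 183.]), 0.85, array([ 0.579, -0.015]))]
index_mark [(array([232., 161.]), 0.62, array([ 0.553, -0.105]))]
red_line [(array([228., 178.]), 0.92, array([ 0.603, -0.072]))]
finger_post [(array([231., 156.]), 0.61, array([ 0.554, -0.111])), (array([251., 185.]), 0.35, array([0.59 , 0.005]))]
lever_pivot [(array([251., 187.]), 0.79, array([0.592, 0.005])), (array([232., 157.]), 0.23, array([ 0.545, -0.114]))]
lever_knob [(array([279., 197.]), 0.53, array([0.567, 0.082]))]
stage [(array([248., 186.]), 0.81, array([ 0.577, -0.02 ]))]
bottle [(array([248., 185.]), 0.7, array([ 
[... 391 characters left out ...]
, 0.043]))]
index_mark [(array([293., 174.]), 0.88, array([ 0.546, -0.11 ]))]
red_line [(array([292., 194.]), 0.7, array([ 0.54 , -0.037]))]
finger_post [(array([295., 174.]), 0.58, array([ 0.54 , -0.084]))]
lever_pivot []
lever_knob [(array([276., 221.]), 0.59, array([0.564, 0.087]))]
stage [(array([286., 210.]), 0.57, array([0.55 , 0.007]))]
bottle [(array([311., 135.]), 0.84, array([ 0.514, -0.293])), (array([284., 209.]), 0.66, array([0.551, 0.04 ]))]
jar [(array([224., 161.]), 0.61, array([ 0.727, -0.148]))]
lens_mount [(array([240., 206.]), 0.52, array([0.647, 0.056])), (array([228., 162.]), 0.51, array([ 0.709, -0.115]))]
screwdriver [(array([271., 277.]), 0.6, array([0.556, 0.218]))]
```

```bash
python3 - <<'E'
import cv2
a=cv2.imread("pics/scene0.png")[110:260,130:350]; b=cv2.imread("pics/side0.png")[110:300,180:370]
cv2.imwrite("pics/a.png",cv2.resize(a,None,fx=3.6,fy=3.6,interpolation=cv2.INTER_CUBIC))
cv2.imwrite("pics/b.png",cv2.resize(b,None,fx=3.1,fy=3.1,interpolation=cv2.INTER_CUBIC))
E
```

```text
(no output)
```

View pics/a.png

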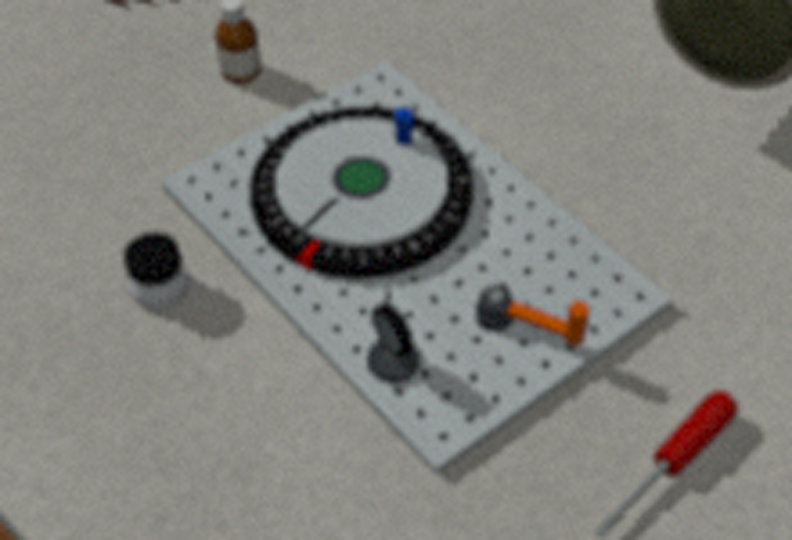

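View pics/b.png

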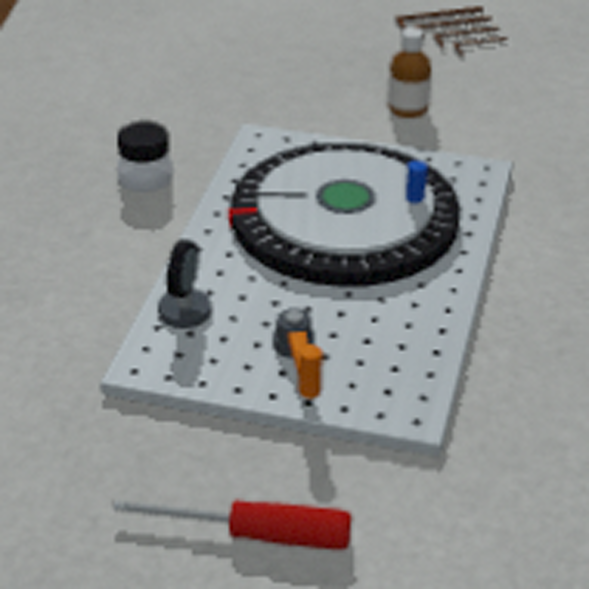

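```bash
python3 - <<'E'
from h import *
print({n:bot.camera_params(n)["fx"] for n in("scene","side","wrist")})
P=params("wrist"); o=bot.get_obs(); print(np.round(P[1],3))
for n,L in dict(scene=[("glass",230,159.2,.032),("pivot",267.2,192,.039),("knobtop",290.3,195,.06),("posttop",242.2,141,.064),("idx",213.3,174.4,.032),("red",217.3,178,.026)],
  side=[("glass",291.6,173.2,.032),("pivot",274.8,212,.039),("knobtop",280,223,.06),("posttop",314.2,163,.064),("idx",255.5,172.8,.032),("red",261,178,.026)]).items():
    for a,u,v,z in L: print(n,a,np.round(onz(n,(u,v),z)[:2],3))
E
```

```text
{'scene': 355.04824320252993, 'side': 477.6333153218503, 'wrist': 286.44079712095464}
[[ 0.345  0.893  0.289  0.264]
 [-0.939  0.328  0.105 -0.489]
 [-0.001 -0.307  0.952  0.373]
 [ 0.     0.     0.     1.   ]]
scene glass [ 0.552 -0.116]
scene pivot [0.574 0.047]
scene knobtop [0.553 0.108]
scene posttop [ 0.496 -0.12 ]
scene idx [ 0.626 -0.108]
scene red [ 0.624 -0.095]
side glass [ 0.549 -0.112]
side pivot [0.57  0.053]
side knobtop [0.552 0.113]
side posttop [ 0.496 -0.116]
side idx [ 0.637 -0.102]
side red [ 0.622 -0.09 ]
```

>>> {"method": "move_arm", "body": {"steps": [[0,[-307,-443,31],[0,0,0]],[0,[-307,-443,31],[0,0,0]],[0,[-307,-443,31],[0,0,0]],[0,[-307,-443,31],[0,0,0]],[0,[-307,-443,31],[0,0,0]],[0,[-307,-443,31],[0,0,0]],[0,[-307,-443,31],[0,0,0]],[0,[-307,-443,31],[0,0,0]]]}}

```text
time_s: 2.2
position: [0.4778, -0.1057, 0.2028]
eef_rot: [-0.0, 0.82, -0.572, 0.0]
force: [1.4, -1.5, -0.9]
width: -0.0
```

```bash
python3 - <<'E'
from h import *
P=params("wrist"); im,d=bot.read_camera("wrist"); cv2.imwrite("pics/w1.png",cv2.resize(im,(768,576)))
cv2.imwrite("w1raw.png",im)
print(np.round(bot.get_obs()["position"],4))
for t,z in dict(dial_centre=.032,index_mark=.032,red_line=.026,finger_post=.048,lever_pivot=.039,lever_knob=.042).items():
    print(t,[(np.round(a["pixel"]),round(a["p"],2),np.round(onz("wrist",a["pixel"],z,P)[:2],4)) for a in bot.search_frame(t,"wrist")[:2]])
E
```

```text
[ 0.4802 -0.1     0.2022]
dial_centre [(array([242.,  97.]), 0.71, array([ 0.553 , -0.0615]))]
index_mark [(array([288., 116.]), 0.96, array([ 0.5523, -0.1136]))]
red_line [(array([281.,  48.]), 0.73, array([ 0.6109, -0.0825]))]
finger_post [(array([288., 113.]), 0.74, array([ 0.5551, -0.1104]))]
lever_pivot [(array([236.,  92.]), 0.73, array([ 0.556 , -0.0554])), (array([436., 212.]), 0.35, array([ 0.5126, -0.3119]))]
lever_knob [(array([108.,  38.]), 0.97, array([0.5606, 0.075 ])), (array([289., 114.]), 0.69, array([ 0.5544, -0.1122]))]
```

View pics/w1.png

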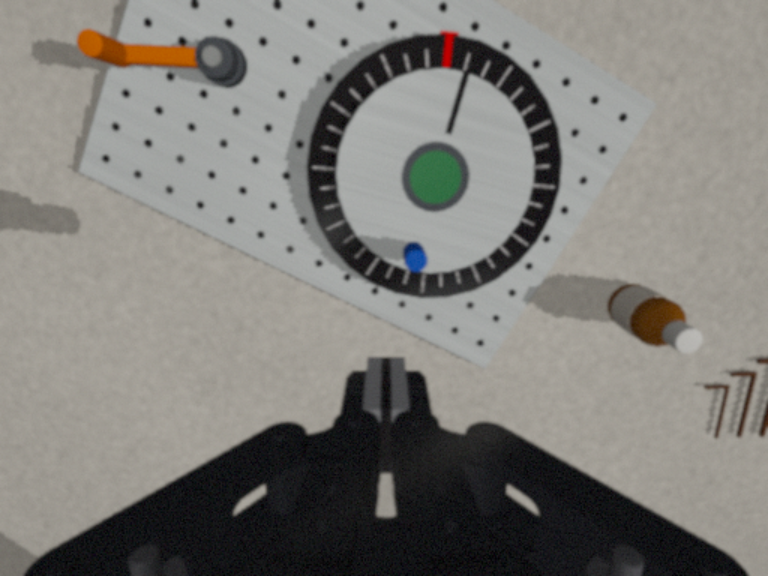

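```bash
cat >> h.py <<'E'
def shot(name):
    P=params("wrist"); im,d=bot.read_camera("wrist"); cv2.imwrite(f"pics/{name}.png",cv2.resize(im,(768,576),interpolation=cv2.INTER_CUBIC)); return im,P
def cent(m):
    n,_,s,c=cv2.connectedComponentsWithStats(m.astype(np.uint8)); i=1+np.argmax(s[1:,4]); return c[i]
def measure(im,P):
    b,g,r=[im[...,i].astype(float) for i in range(3)]
    c=onz("wrist",cent((g>1.4*r)&(g>1.4*b)&(g>50)),.032,P)
    th=np.radians(np.arange(-180,180,.25))
    def samp(v,rad,z):
        out=np.zeros(len(th))
        for i,t in enumerate(th):
            q=np.array([proj("wrist",[c[0]+k*np.cos(t),c[1]+k*np.sin(t),z],P) for k in rad],np.float32)
            out[i]=cv2.remap(v.astype(np.float32),q[None,:,0],q[None,:,1],cv2.INTER_LINEAR).mean()
        return out
    def peak(s,lim):
        k=np.argmax(s); sel=(np.abs((np.degrees(th-th[k])+180)%360-180)<lim); w=np.clip(s-.35*s.max(),0,None)*sel
        return np.degrees(np.angle((w*np.exp(1j*th)).sum()))
    gray=im.mean(2); s=samp(gray,np.arange(.036,.066,.003),.032)
    idx=peak(np.clip(np.median(s)-s,0,None),6)
    red=peak(np.clip(samp(r-np.maximum(b,g),np.arange(.074,.088,.002),.026),0,None),6)
    blue=onz("wrist",cent((b>1.5*r)&(b>1.5*g)&(b>60)),.05,P)
    ora=(r>1.5*g)&(g>1.5*b)&(r>120)
    print("centre",c.round(4),"idx",idx.round(2),"red",red.round(2),"diff",(red-idx).round(2),"post",blue.round(4),
          "post from idx",(c[:2]-.055*np.array([np.cos(np.radians(idx)),np.sin(np.radians(idx))])).round(4))
E
python3 - <<'E'
from h import *
im,P=shot("w2"); measure(im,P); print(bot.get_obs()["position"].round(4))
for n,z,px in(("pivot top",.039,(212/1.5,56/1.5)),("knob top",.06,(93/1.5,43/1.5))): print(n,onz("wrist",px,z,P).round(4))
E
```

```text
centre [ 0.5515 -0.1158  0.032 ] idx 4.89 red 15.74 diff 10.84 post [ 0.4959 -0.1209  0.05  ] post from idx [ 0.4967 -0.1205]
[ 0.4763 -0.1088  0.2028]
pivot top [0.5705 0.0433 0.039 ]
knob top [0.5523 0.1033 0.06  ]
```

```bash
python3 - <<'E'
from h import *
for i in range(4):
    o=bot.get_obs(); P=params("wrist"); print(round(o["time_s"],2),o["position"].round(4),o["qd"].round(3),o["force"].round(1),P[1][:3,3].round(4))
    im,_=bot.read_camera("wrist"); measure(im,P)
E
```

```text
2.6 [ 0.4763 -0.1088  0.2028] [-0.002 -0.001 -0.001  0.001 -0.     0.002] [-0.   0.5 -0. ] [ 0.5508 -0.082   0.3441]
centre [ 0.5515 -0.116   0.032 ] idx 5.06 red 15.86 diff 10.79 post [ 0.4958 -0.121   0.05  ] post from idx [ 0.4967 -0.1208]
2.65 [ 0.4764 -0.1087  0.2028] [ 0.004 -0.001 -0.001  0.002 -0.002  0.002] [0.2 0.2 0.4] [ 0.5508 -0.082   0.3441]
centre [ 0.5515 -0.116   0.032 ] idx 5.05 red 15.84 diff 10.79 post [ 0.496  -0.1209  0.05  ] post from idx [ 0.4967 -0.1208]
2.7 [ 0.4764 -0.1086  0.2028] [ 0.007  0.002 -0.001  0.    -0.002  0.001] [ 0.2  0.1 -0.4] [ 0.5509 -0.0819  0.3441]
centre [ 0.5514 -0.1159  0.032 ] idx 4.97 red 15.78 diff 10.81 post [ 0.496  -0.1208  0.05  ] post from idx [ 0.4966 -0.1207]
2.75 [ 0.4765 -0.1084  0.2027] [ 0.006  0.002 -0.    -0.    -0.     0.001] [ 0.  -0.3 -0.7] [ 0.5509 -0.0817  0.3441]
centre [ 0.5515 -0.1159  0.032 ] idx 4.98 red 15.8 diff 10.81 post [ 0.4959 -0.1208  0.05  ] post from idx [ 0.4967 -0.1207]
```

>>> {"method": "move_arm", "body": {"steps": [[0,[-16,-21,45],[0,0,10]],[0,[-16,-21,90],[0,0,10]],[0,[-16,-21,130],[0,0,10]],[0,[-16,-21,158],[0,0,10]],[0,[-16,-21,158],[0,0,10]],[0,[-16,-21,158],[0,0,10]],[0,[-16,-21,158],[0,0,10]]]}}

```text
time_s: 3.68
position: [0.4916, -0.0856, 0.0459]
eef_rot: [-0.0, 0.767, -0.641, 0.001]
force: [0.1, 0.4, -0.2]
width: -0.004
```

```bash
python3 - <<'E'
from h import *
im,P=shot("w3"); measure(im,P); o=bot.get_obs(); print(o["position"].round(4),o["eef_rot"].round(3),o["force"].round(1))
E
```

```text
centre [ 0.5519 -0.1159  0.032 ] idx 5.08 red 15.88 diff 10.8 post [ 0.4963 -0.1212  0.05  ] post from idx [ 0.4971 -0.1208]
[ 0.4915 -0.0855  0.0457] [-0.     0.767 -0.641  0.001] [-0.4 -0.   0. ]
```

View pics/w3.png

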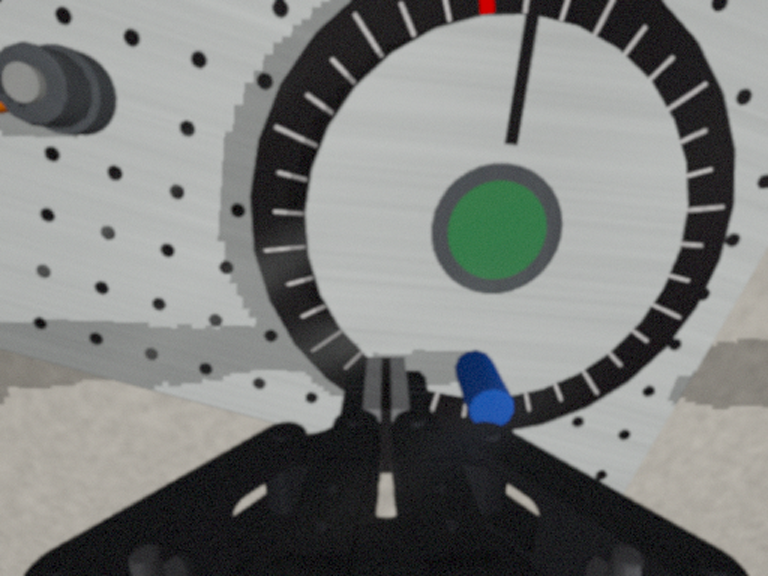

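>>> {"method": "move_arm", "body": {"steps": [[0,[5,0,0],[0,0,0]],[0,[10,0,0],[0,0,0]],[0,[13,0,0],[0,0,0]],[0,[16,0,0],[0,0,0]],[0,[18,0,0],[0,0,0]],[0,[20,0,0],[0,0,0]],[0,[22,0,0],[0,0,0]],[0,[22,0,0],[0,0,0]]]}}

```text
time_s: 4.72
position: [0.495, -0.1071, 0.0446]
eef_rot: [-0.0, 0.767, -0.641, 0.0]
force: [-0.1, 0.2, -0.2]
width: 0.002
```

```bash
python3 - <<'E'
from h import *
im,P=shot("w4"); measure(im,P); o=bot.get_obs(); print(o["position"].round(4),o["force"].round(1))
im,P=shot("w4"); measure(im,P); o=bot.get_obs(); print(o["position"].round(4),o["force"].round(1))
E
```

```text
centre [ 0.5519 -0.116   0.032 ] idx 13.47 red 45.87 diff 32.4 post [ 0.4973 -0.1294  0.05  ] post from idx [ 0.4984 -0.1288]
[ 0.4951 -0.1071  0.0446] [-0.2  0.6  0.1]
centre [ 0.5519 -0.116   0.032 ] idx 13.46 red 17.55 diff 4.09 post [ 0.4973 -0.1294  0.05  ] post from idx [ 0.4984 -0.1288]
[ 0.4951 -0.1071  0.0447] [ 0.1  1.4 -0.7]
```

>>> {"method": "move_arm", "body": {"steps": [[0,[1,0,0],[0,0,0]],[0,[1.5,0,0],[0,0,0]],[0,[2,0,0],[0,0,0]],[0,[2,0,0],[0,0,0]]]}}

```text
time_s: 5.32
position: [0.4953, -0.1089, 0.0446]
eef_rot: [-0.0, 0.767, -0.641, 0.0]
force: [-0.3, 1.3, 0.7]
width: 0.002
```

```bash
python3 - <<'E'
from h import *
im,P=shot("w5"); measure(im,P); o=bot.get_obs(); print(o["position"].round(4),o["force"].round(1))
E
```

```text
centre [ 0.5519 -0.116   0.032 ] idx 15.4 red 66.19 diff 50.79 post [ 0.4978 -0.131   0.05  ] post from idx [ 0.4989 -0.1306]
[ 0.4953 -0.1089  0.0447] [-0.1  0.5 -0.1]
```

>>> {"method": "move_arm", "body": {"steps": [[0,[0.2,0,0],[0,0,0]],[0,[0.4,0,0],[0,0,0]],[0,[0.4,0,0],[0,0,0]],[0,[-6,0,0],[0,0,0]],[0,[-15,0,0],[0,0,0]],[0,[-20,0,-40],[0,0,0]],[0,[-20,0,-80],[0,0,0]],[0,[-20,0,-80],[0,0,0]]]}}

```text
time_s: 6.38
position: [0.4928, -0.0891, 0.1271]
eef_rot: [-0.001, 0.767, -0.641, 0.003]
force: [0.2, 0.4, -1.1]
width: -0.0
```

```bash
python3 - <<'E'
from h import *
for i in range(2):
    im,P=shot("w6"); measure(im,P); o=bot.get_obs(); print(o["position"].round(4),o["force"].round(1))
cv2.imwrite("pics/w6c.png",cv2.resize(im[:200,200:450],None,fx=3,fy=3,interpolation=cv2.INTER_CUBIC))
E
```

```text
centre [ 0.5516 -0.1159  0.032 ] idx 15.76 red 15.81 diff 0.04 post [ 0.4972 -0.1319  0.05  ] post from idx [ 0.4986 -0.1309]
[ 0.4919 -0.0889  0.1254] [ 0.2 -1.  -0.5]
centre [ 0.5516 -0.1159  0.032 ] idx 15.76 red 15.81 diff 0.05 post [ 0.4973 -0.1318  0.05  ] post from idx [ 0.4987 -0.1309]
[ 0.4914 -0.0888  0.1243] [-0.8  0.3 -0.2]
```

View pics/w6c.png

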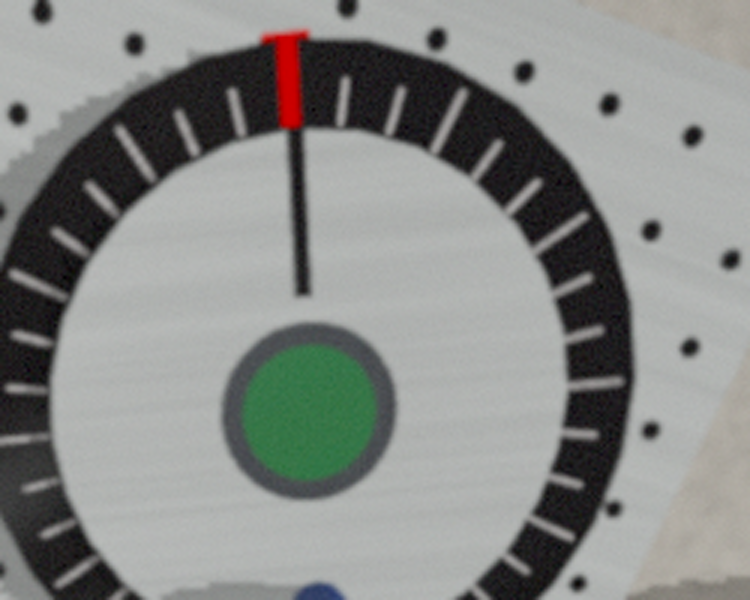

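>>> {"method": "move_arm", "body": {"steps": [[0,[-50,-16,-20],[0,0,-3]],[0,[-100,-32,-20],[0,0,-6]],[0,[-150,-48,-20],[0,0,-9]],[0,[-180,-58,-20],[0,0,-9]],[0,[-180,-58,-20],[0,0,-9]],[0,[-180,-58,-20],[0,0,-9]],[0,[-180,-58,-20],[0,0,-9]]]}}

```text
time_s: 7.35
position: [0.5167, 0.0973, 0.1442]
eef_rot: [0.0, 0.815, -0.58, -0.0]
force: [0.3, 0.6, -0.1]
width: -0.0
```

```bash
python3 - <<'E'
from h import *
im,P=shot("w7"); o=bot.get_obs(); print(o["position"].round(4),o["eef_rot"].round(3),o["q"].round(2))
R,T=P[1][:3,:3],P[1][:3,3]
h=[(t,np.round(a["pixel"]*np.array(1.5)),round(a["p"],2),onz("wrist",a["pixel"],z,P)[:2].round(4)) for t,z in dict(lever_pivot=.039,lever_knob=.042,lens_mount=.03).items() for a in bot.search_frame(t,"wrist")[:1]]
print(h); np.save("w7P.npy",P[1])
for n,z,p in(("foot scene",.014,(239,210)),): print(onz("scene",p,z).round(3))
print(onz("side",(239.5,209),.014).round(3))
E
```

```text
[0.5168 0.0973 0.1444] [ 0.     0.815 -0.58  -0.   ] [-0.04  0.42  1.5  -0.    1.22  1.2 ]
[('lever_pivot', array([538., 266.]), 0.96, array([0.5629, 0.0176])), ('lever_knob', array([448., 233.]), 0.58, array([0.5637, 0.0753])), ('lens_mount', array([600., 103.]), 0.84, array([0.6568, 0.0208]))]
[0.656 0.021 0.014]
[0.654 0.022 0.014]
```

View pics/w7.png

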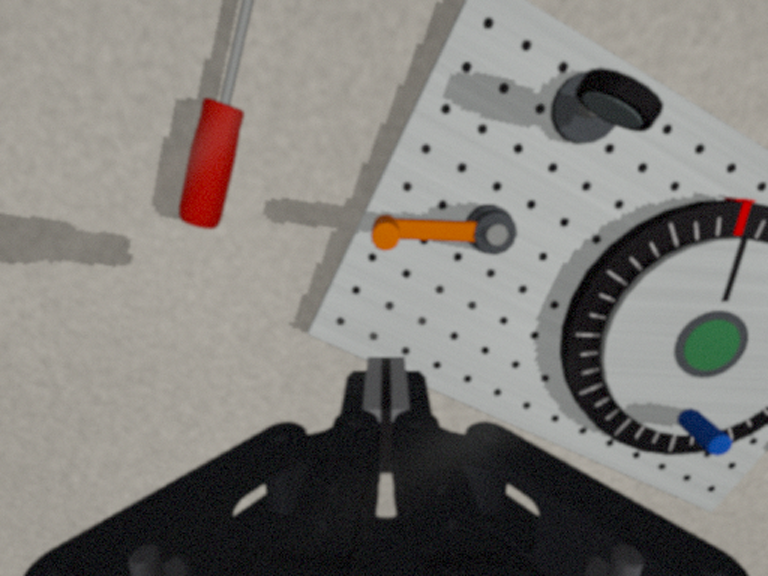

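```bash
python3 - <<'E'
from h import *
P=(bot.camera_params("wrist"),np.load("w7P.npy"))
pv=onz("wrist",(497/1.5,235/1.5),.039,P)[:2]; kn=onz("wrist",(385/1.5,232/1.5),.06,P)[:2]
print(pv,kn,np.linalg.norm(kn-pv))
pv=.5*pv+.5*np.array([.5712,.048]); phi0=np.degrees(np.arctan2(*(kn-pv)[::-1])); print("pivot used",pv,"phi0",phi0)
o=bot.get_obs(); p0=o["position"]; from scipy.spatial.transform import Rotation as Ro
w,x,y,z=o["eef_rot"]; R=Ro.from_quat([x,y,z,w]).as_matrix(); psi0=np.degrees(np.arctan2(*(-R[:2,1])[::-1])); print("push dir now",psi0)
def row(phi,d,zz):
    f=np.radians(phi); k=pv+.065*np.array([np.cos(f),np.sin(f)]); t=np.array([np.sin(f),-np.cos(f)])
    tgt=np.append(k-d*t,zz); return (R.T@(tgt-p0)*1e3).round(1), round(psi0-(phi-90),1)
print("start",row(phi0,.036,.046))
for ph in (phi0,100,92,84,76,68,60,54,49,46): print(round(ph),row(ph,.019,.046))
E
```

```text
[0.57158168 0.04785046] [0.55540721 0.11067611] 0.0648743132396266
pivot used [0.57139084 0.04792523] phi0 104.29025723756052
push dir now 19.157498707127363
start (array([-2.9, -4.8, 98.6]), np.float64(4.9))
104 (array([ -1.5, -21.8,  98.6]), np.float64(4.9))
100 (array([ -2.3, -26.8,  98.6]), np.float64(9.2))
92 (array([ -2.8, -36.2,  98.6]), np.float64(17.2))
84 (array([ -2. , -45.6,  98.6]), np.float64(25.2))
76 (array([  0.1, -54.8,  98.6]), np.float64(33.2))
68 (array([  3.4, -63.7,  98.6]), np.float64(41.2))
60 (array([  8. , -71.9,  98.6]), np.float64(49.2))
54 (array([ 12.2, -77.7,  98.6]), np.float64(55.2))
49 (array([ 16.1, -82.1,  98.6]), np.float64(60.2))
46 (array([ 18.6, -84.6,  98.6]), np.float64(63.2))
```

>>> {"method": "move_arm", "body": {"steps": [[0,[-3,0,50],[0,0,3]],[0,[-3,0,85],[0,0,5]],[0,[-3,0,98],[0,0,5]],[0,[-3,-8,98],[0,0,5]],[0,[-2,-16,98],[0,0,5]],[0,[-2,-22,98],[0,0,6]],[0,[-2,-29,98],[0,0,11]],[0,[-3,-36,98],[0,0,17]]]}}

```text
time_s: 8.55
position: [0.5503, 0.113, 0.0473]
eef_rot: [-0.0, 0.719, -0.695, 0.0]
force: [-1.9, -1.3, 0.8]
width: -0.0
```

```bash
cat > lev.py <<'E'
from h import *
from scipy.spatial.transform import Rotation as Ro
o=bot.get_obs(); p0=o["position"]; w,x,y,z=o["eef_rot"]; R=Ro.from_quat([x,y,z,w]).as_matrix(); psi0=np.degrees(np.arctan2(*(-R[:2,1])[::-1]))
print(p0.round(4),psi0.round(1),o["force"].round(1),o["q"].round(2))
im,P=shot("w8"); pv=np.array([.5714,.0479])
b,g,r=[im[...,i].astype(float) for i in range(3)]
ang=np.degrees(np.arctan2(*(onz("wrist",cent((r>1.5*g)&(g>1.5*b)&(r>120)),.04,P)[:2]-pv)[::-1])); print("orange blob angle",ang)
for ph in (84,76,68,60,54,49,46,43):
    f=np.radians(ph); t=np.array([np.sin(f),-np.cos(f)]); k=pv+.065*np.array([np.cos(f),np.sin(f)])
    print(ph,(R.T@(np.append(k-.019*t,.046)-p0)*1e3).round(1),(psi0-(ph-90)).round(1))
E
python3 lev.py
```

```text
[0.5503 0.113  0.0473] 2.0 [-1.9 -1.3  0.8] [-0.01  0.6   1.52 -0.    1.03  1.53]
orange blob angle 90.21027360521403
84 [-1.2 -9.   1.3] 8.0
76 [ -1.9 -18.5   1.3] 16.0
68 [ -1.3 -27.9   1.3] 24.0
60 [  0.6 -37.1   1.3] 32.0
54 [  2.9 -43.8   1.3] 38.0
49 [  5.3 -49.2   1.3] 43.0
46 [  7.  -52.4   1.3] 46.0
43 [  8.8 -55.4   1.3] 49.0
```

>>> {"method": "move_arm", "body": {"steps": [[0,[-1,-9,0],[0,0,8]],[0,[-2,-18,0],[0,0,16]],[0,[-1,-28,0],[0,0,24]],[0,[0.5,-37,0],[0,0,32]],[0,[2,-41,0],[0,0,35]],[0,[3,-44,0],[0,0,38]]]}}

```text
time_s: 9.35
position: [0.5942, 0.1119, 0.047]
eef_rot: [0.0, -0.456, 0.89, 0.0]
force: [-1.2, 1.2, -0.4]
width: -0.0
```

```bash
python3 lev.py
```

```text
[0.5942 0.1119 0.047 ] -35.8 [-1.2  1.2 -0.4] [-0.01  0.66  1.39  0.    1.1   2.19]
orange blob angle 52.183828696406636
84 [18.3 29.8  1. ] -29.8
76 [12.  22.8  1. ] -21.8
68 [ 6.7 15.   1. ] -13.8
60 [2.5 6.5 1. ] -5.8
54 [ 0.2 -0.2  1. ] 0.2
49 [-1.2 -6.   1. ] 5.2
46 [-1.8 -9.4  1. ] 8.2
43 [ -2.2 -13.    1. ] 11.2
```

>>> {"method": "move_arm", "body": {"steps": [[0,[-0.5,-2,0],[0,0,2]],[0,[-1,-4,0],[0,0,4]],[0,[-1,-5.5,0],[0,0,5]],[0,[-1,-6.5,0],[0,0,5]],[0,[-1,-6.5,0],[0,0,5]]]}}

```text
time_s: 10.02
position: [0.5999, 0.1085, 0.0466]
eef_rot: [0.0, -0.417, 0.909, -0.0]
force: [0.7, 0.8, 1.3]
width: -0.001
```

```bash
python3 lev.py
```

```text
[0.5999 0.1085 0.0466] -40.8 [0.7 0.8 1.3] [-0.01  0.66  1.37 -0.    1.11  2.27]
orange blob angle 46.211858434757595
84 [21.9 34.7  0.6] -34.8
76 [15.  28.3  0.6] -26.8
68 [ 9.  20.9  0.6] -18.8
60 [ 4.2 12.8  0.6] -10.8
54 [1.3 6.4 0.6] -4.8
49 [-0.6  0.8  0.6] 0.2
46 [-1.5 -2.7  0.6] 3.2
43 [-2.2 -6.1  0.6] 6.2
```

No stop force yet; continue in 1 mm steps.

>>> {"method": "move_arm", "body": {"steps": [[0,[-0.3,-1,0],[0,0,1]],[0,[-0.5,-2,0],[0,0,2]],[0,[-0.5,-2,0],[0,0,2]]]}}

```text
time_s: 10.45
position: [0.6004, 0.1086, 0.0465]
eef_rot: [-0.001, -0.4, 0.916, 0.001]
force: [-6.7, 5.4, 2.8]
width: 0.002
```

```bash
python3 lev.py | head -2
```

```text
[0.6004 0.1086 0.0465] -42.8 [-6.7  5.4  2.8] [-0.02  0.67  1.37  0.    1.11  2.3 ]
orange blob angle 46.01801448939781
```

>>> {"method": "move_arm", "body": {"steps": [[0,[0,-1,0],[0,0,0]],[0,[0,-1,0],[0,0,0]]]}}

```text
time_s: 10.75
position: [0.6005, 0.1085, 0.0465]
eef_rot: [-0.002, -0.4, 0.916, 0.002]
force: [-7.9, 9.2, 5.5]
width: -0.0
```

>>> {"method": "move_arm", "body": {"steps": [[0,[0,6,0],[0,0,0]],[0,[0,20,0],[0,0,0]],[0,[0,30,-20],[0,0,0]],[0,[0,30,-70],[0,0,0]],[0,[20,50,-120],[0,0,-10]],[0,[50,60,-150],[0,0,-20]],[0,[50,60,-150],[0,0,-20]],[0,[50,60,-150],[0,0,-20]]]}}

```text
time_s: 11.75
position: [0.5244, 0.1113, 0.1968]
eef_rot: [0.0, -0.553, 0.833, -0.0]
force: [0.1, 0.3, 0.6]
width: -0.001
```

```bash
python3 lev.py | head -2; python3 - <<'E'
from h import *
im,P=shot("w9"); measure(im,P); np.save("w9P.npy",P[1])
E
```

```text
[0.5244 0.1113 0.1968] -22.9 [0.1 0.3 0.6] [-0.01  0.38  1.4   0.    1.36  1.96]
orange blob angle 47.75613983005417
centre [ 0.5515 -0.1157  0.032 ] idx 16.32 red 16.53 diff 0.21 post [0.5685 0.3999 0.05  ] post from idx [ 0.4987 -0.1312]
```

View pics/w9.png

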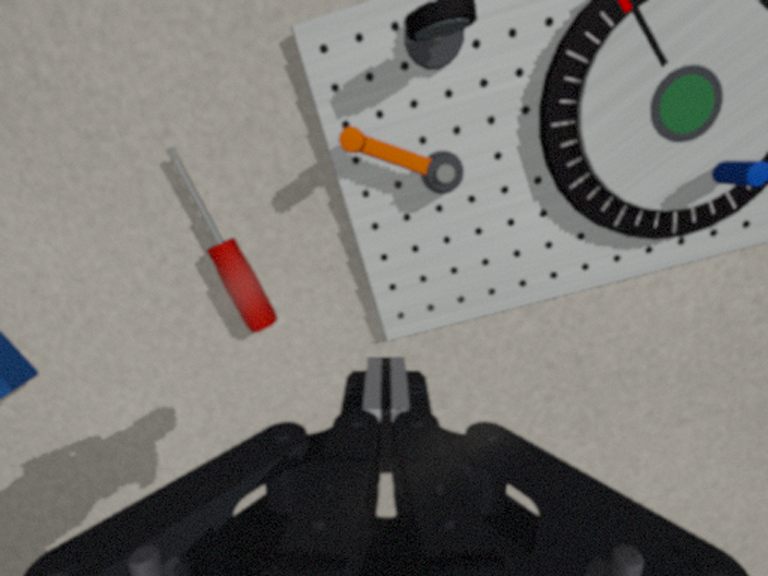

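```bash
python3 -c "
from h import *
print(bot.get_obs()['qd'].round(3)); print(bot.hand_in())"
```

```text
[-0.     0.009 -0.001  0.001 -0.    -0.008]
the job is handed in; nothing more can be done
None
```

The dial is set to the red line, and the clamp lever is over at its stop. The job is handed in with the arm still and clear of everything.

- **Dial:** I pushed the blue post about 11° counter-clockwise with the shut fingertips. From close above, the index mark was 0.04° off the red line. After the lever push it read 0.2° off, but the red line was at the picture's edge then, so that figure is less certain.
- **Lever:** I pushed the orange knob clockwise until it stopped moving. The wrist force rose from about 1 N to about 13 N with no further travel. The final picture puts the lever at about 48° in the world frame; I expected the stop near 49°.
- **Bystanders:** In the last picture the screwdriver and lens mount stand where they were. The bottle and jar were out of view and not checked again, but the arm did not go near them at low height.
- **Disagreement:** The first pictures showed the index mark only about 11° from the red line, while the task said at least 20°. Several measurements gave the same value, so I went by the pictures.

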